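Sort leftover hardware into the trays of its kind

TASK

Sort the hardware left lying on the saw's extension table: put the two loose bolts, the loose spring and the loose piece of square tube each into the grey tray that already holds one of its kind. Everything must lie flat on the floor of its tray, not on top of another piece or on the rim, and the pieces already in the trays stay in them.

Things in the scene. Friction and masses are not known exactly. Their poses are not given: they have to be found in the camera images.
- bolt_a_center (a point): first loose steel hex bolt with threaded shank, 46 mm long, 18 mm wide for a gripper, 16 mm high as it lies, 0.03 kg. Point: its centre, half-way up; y along its length, x across it (grasp across x), z up
- bolt_b_center (a point): second loose steel hex bolt with threaded shank, 46 mm long, 18 mm wide for a gripper, 16 mm high as it lies, 0.03 kg. Point: its centre, half-way up; y along its length, x across it (grasp across x), z up
- spring_center (a point): loose steel tension spring (tight coil), lying, 73 mm long, 20 mm wide and high, 0.03 kg. Point: its centre, half-way up; y along its length, x across it (grasp across x), z up
- tube_center (a point): loose piece of dark brown square tube, lying, 100 mm long, 30 mm wide and high, 0.2 kg. Point: its centre, half-way up; y along its length, x across it (grasp across x), z up
- tray_bolts: grey open tray that holds a hex bolt at the start (the three are alike and change places). Fixed. Outside 116 x 136 x 18 mm, inside 110 x 130; walls 3 mm, floor 4 mm thick. Origin: centre of underside, on the table; x across its short side, away from the robot, y along its long side, z up. The hex bolt lies along y, 37 mm to +x; the rest is free floor. The saw fence, 0.11 m high, stands 15 mm or more behind
- tray_springs: grey open tray that holds a tension spring at the start (the three are alike and change places). Fixed. Outside 116 x 136 x 18 mm, inside 110 x 130; walls 3 mm, floor 4 mm thick. Origin: centre of underside, on the table; x across its short side, away from the robot, y along its long side, z up. The tension spring lies along y, 37 mm to +x; the rest is free floor. The saw fence, 0.11 m high, stands 15 mm or more behind
- tray_tubes: grey open tray that holds a piece of square tube at the start (the three are alike and change places). Fixed. Outside 116 x 136 x 18 mm, inside 110 x 130; walls 3 mm, floor 4 mm thick. Origin: centre of underside, on the table; x across its short side, away from the robot, y along its long side, z up. The piece of square tube lies along y, 37 mm to +x; the rest is free floor. The saw fence, 0.11 m high, stands 15 mm or more behind
- sample_bolt_center (a point): the bolt that lies in the bolt tray from the start, loose; same kind and size as the loose bolts. Point: its centre, y along its length
- sample_spring_center (a point): the spring that lies in the spring tray from the start, loose; same as the other spring. Point: its centre, y along its length
- sample_tube_center (a point): the square tube that lies in the tube tray from the start, loose; same as the other tube. Point: its centre, y along its length
There are look-alikes about, which are no part of the job. Leave any green or purple look-alike of the part that bears sample_tube_center alone.

How it is judged:
By the outcome, as a careful person would: the job done as asked, in the order asked, and still so for the second after the job is handed in, with the robot touching nothing.
It also fails if it takes over 102 s, if anything falls off the work surface, if the arm or the gripper's body presses on something with over 40 N, if the wrist force passes 120 N, or if a joint passes its speed limit or range.

ROBOT

A 6-joint arm with a two-finger parallel gripper is mounted at the origin on the work surface; the furniture and walls round the work are solid. World frame = base frame: x ahead of the robot, y to its left, z up, the work surface at z = 0. Lengths are in m, angles in degrees, forces in N, time in s.
With the tool pointing down it reaches from about 0.4 to 0.825 m from the base axis. Payload 7 kg.
Tool frame: the origin (TCP) lies at the very end of the fingers, on their centre line; the grasp point (between the pads) lies 19 mm behind it (ctrl.hold_point_z is the distance from the TCP to the grasp point, in m); z points along the fingers, y is the line along which they close (so a half turn about z gives the same grasp; the last joint's range is limited). The gripper opens to 88 mm and grips with 3 to 60 N. Pads are 19 mm wide; open, the fingers measure 130 mm over their backs; the gripper's body (78 mm by 193 mm) begins 47 mm behind the grasp point.
Start: joints at [90.189, 20.546, 0.682, 0, -70.136, -16.507], TCP at [0.19, 0.648, 0.227] pointing down, gripper open.
Joint ranges: [-176.03, 176.03], [-82.01, 121.73], [-58.28, 71.71], [-173.87, 95.51], [-174.79, -0.11], [-173.66, 173.66]. Speed limits (degrees/s): [136.94, 136.94, 172.46, 180, 180, 180].

INTERFACE

Orientations are given as [roll, pitch, yaw] about the fixed x, y, z axes, in that order (R = Rz(yaw) Ry(pitch) Rx(roll)).
In Python, from plant import sensors, viewer, workorder, ctrl gives the robot as it stands.
- The arm moves only by the shell command python3 -m pendant 'ROWS'. ROWS is JSON, a list of rows, each a list of 3 entries, a list of its own where there are three numbers: the opening, from -1 (shut) to 1 (fully open), so that 0 is half open, then the shift along the tool's x, y, z in m, then the turn, a rotation vector about the tool's x, y, z in degrees. A call has 1 to 10 rows; each row is the pose to reach, as a shift and turn from the pose commanded when the call began, along the tool's axes at that moment; what a row does not reach only later rows make up. A row lasts 1/12 s, in which the tool goes at most 41.7 mm and 7.16 degrees, less where a joint would pass 70% of its speed; a pose out of reach is approached as far as the arm can. A call with a gripper value outside its range is refused whole. The fingers move at their own pace and stop on an object; the grip force is fixed at half the most. Time passes only in rows, so rows that repeat a pose let the fingers close. It gives the time, the measured TCP pose, the force, the opening and the grip force at its end, in the units of the state.
- sensors.get_obs(): the state, without advancing time (a new reading comes with each control period).
- viewer.snapshot(name): name is "side" or "top" or "wrist"; returns the picture (400x640x3 uint8, red, green, blue); there is no depth.
- viewer.camera_params(name): a dict with "fx", "fy", "cx", "cy" (pixels), "dist" ([k1, k2, p1, p2, k3] as OpenCV has them; the pictures are not rectified), "extrinsics" (4x4, takes a point from world to camera coordinates). Camera axes: x right, y up, looking along -z (the intrinsics and any distortion apply to the point x, -y, -z); pixel columns grow to the right and rows downward; lengths in m; the calibration is good to about 2 mm. A picture is of the moment at which its call begins: read the wrist's pose just before it. camera_params takes no time and is no camera call; for the wrist camera it gives the pose at the moment of the call.
- workorder.close_job(): hands the job in; it is judged then, once.
The state is a dict: "clock": time; "joint_pos": joint angles; "qvel": joint speeds; "tau": joint torques, N m; "tool_pos": TCP position; "orientation": TCP orientation; "force": force on the tool from outside, world axes, zero at the start; "moment": the same for the moment, N m; "opening": finger opening in m; "gripper_force": force on a finger pad.
Only numpy, scipy, OpenCV 4.12 (cv2) and the standard library are available. Lean on these libraries where they do the work, as an engineer would, in place of code of your own. Each camera call takes 0.05 s, during which the arm holds its last target. There are 200 camera calls.

## Working session

There is one attempt and no reset: what is moved stays moved. The work goes in short steps, Python scripts to look and compute and a shell command to move; the robot and the scene stay as the last step left them, time stands still between calls to the robot, and variables do not carry over. Pictures are saved under pics/ and viewed, at most 17 in all, crops included, and the job is handed in when it is done.

```bash
mkdir -p pics; python3 - <<'E'
from plant import sensors, viewer, ctrl
import cv2,numpy as np
o=sensors.get_obs()
for k in("clock","tool_pos","orientation","opening"):print(k,o[k])
print(ctrl.hold_point_z)
for n in("top","side","wrist"):
    cv2.imwrite(f"pics/{n}0.png",viewer.snapshot(n)[:,:,::-1])
    p=viewer.camera_params(n);print(n,{k:np.round(p[k],4).tolist() for k in p})
E
```

```text
clock 0.0
tool_pos [0.18952626 0.64731609 0.2256191 ]
orientation [ 1.79903330e+02 -6.52648036e-03 -1.63256650e+01]
opening 0.08765661822663133
0.0188
top {'fx': 404.1167, 'fy': 404.1167, 'cx': 318.9399, 'cy': 204.3058, 'dist': [-0.0614, 0.0, 0.0, 0.0, 0.0], 'extrinsics': [[-0.0021, -0.9998, 0.0222, 0.0142], [0.9954, 0.0001, 0.0957, -0.4369], [-0.0957, 0.0223, 0.9952, -1.0611], [0.0, 0.0, 0.0, 1.0]]}
side {'fx': 436.4719, 'fy': 436.4719, 'cx': 317.2177, 'cy': 202.7481, 'dist': [-0.0421, 0.0, 0.0, 0.0, 0.0], 'extrinsics': [[0.9709, -0.2389, 0.0176, -0.4182], [0.0807, 0.3955, 0.9149, -0.0856], [-0.2255, -0.8869, 0.4033, -1.1247], [0.0, 0.0, 0.0, 1.0]]}
wrist {'fx': 319.9952, 'fy': 319.9952, 'cx': 313.3859, 'cy': 199.2858, 'dist': [-0.0173, 0.0, 0.0, 0.0, 0.0], 'extrinsics': [[-0.2814, -0.9596, 0.0011, 0.6743], [0.925, -0.2716, -0.2656, 0.0348], [0.2551, -0.0737, 0.9641, -0.3903], [0.0, 0.0, 0.0, 1.0]]}
```

View pics/top0.png

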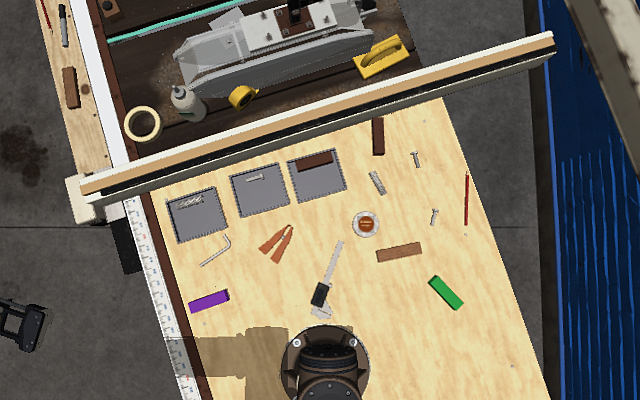

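View pics/side0.png

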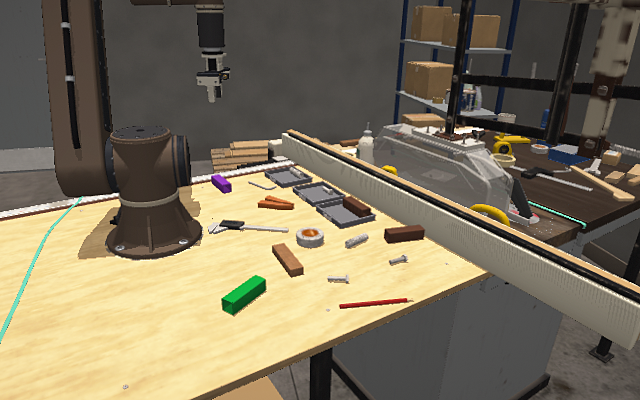

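Candidates in the top view:
- **Tube:** dark brown (378,136). The look-alikes are mid-brown (398,252), green (445,292) and purple (209,301).
- **Spring:** (377,182).
- **Bolts:** (416,158) and (434,216).
- **Trays:** springs (196,214), bolts (258,189), tubes (316,174).

Next I check these in one close crop.

```bash
cat > h.py <<'E'
from plant import sensors, viewer
import cv2,numpy as np
def rays(p,px):
    K=np.array([[p["fx"],0,p["cx"]],[0,p["fy"],p["cy"]],[0,0,1]]);
    n=cv2.undistortPoints(np.array(px,float).reshape(-1,1,2),K,np.array(p["dist"])).reshape(-1,2)
    E=np.array(p["extrinsics"]);R,t=E[:3,:3],E[:3,3]
    return -R.T@t,np.c_[n[:,0],-n[:,1],-np.ones(len(n))]@R
def plane(p,px,z):
    c,d=rays(p,px);return c+d*((z-c[2])/d[:,2])[:,None]
def pix(p,X):
    E=np.array(p["extrinsics"]);c=np.atleast_2d(X)@E[:3,:3].T+E[:3,3];c=c*[1,-1,-1]
    K=np.array([[p["fx"],0,p["cx"]],[0,p["fy"],p["cy"]],[0,0,1]])
    return cv2.projectPoints(c,np.zeros(3),np.zeros(3),K,np.array(p["dist"]))[0].reshape(-1,2)
def rect(p,cnt,z):
    "centre, size, yaw of long axis of a contour cast onto height z"
    w=plane(p,cnt.reshape(-1,2),z)[:,:2]
    (cx,cy),_,_=r=cv2.minAreaRect((w*1000).astype(np.float32))
    b=cv2.boxPoints(r);e1,e2=b[1]-b[0],b[2]-b[1]
    if np.hypot(*e1)<np.hypot(*e2):e1,e2=e2,e1
    return np.round([cx,cy,np.hypot(*e1),np.hypot(*e2),np.degrees(np.arctan2(e1[1],e1[0]))%180],1)
def to(x,y,z,yaw):
    "shift along tool axes and turn needed to bring TCP to x,y,z, tool down, fingers-y axis along tool yaw (mod 180)"
    from scipy.spatial.transform import Rotation as Ro
    o=sensors.get_obs();R=Ro.from_euler('xyz',o["orientation"],degrees=True)
    s=R.inv().apply(np.array([x,y,z])-o["tool_pos"])
    dy=(yaw-o["orientation"][2]+90)%180-90
    T=(R.inv()*Ro.from_euler('xyz',[180,0,o["orientation"][2]+dy],degrees=True)).as_rotvec(degrees=True)
    print("shift",np.round(s,4).tolist(),"turn",np.round(T,2).tolist(),"j6",round(o["joint_pos"][5],1))
E
python3 - <<'E'
from h import *
im=cv2.imread("pics/top0.png");p=viewer.camera_params("top")
cv2.imwrite("pics/crop.png",cv2.resize(im[105:285,165:485],None,fx=2.5,fy=2.5,interpolation=cv2.INTER_CUBIC))
hsv=cv2.cvtColor(im,cv2.COLOR_BGR2HSV)
H,S,V=cv2.split(hsv)
wood=((S>40)&(V>150)).astype(np.uint8)
m=1-wood
n,l,st,c=cv2.connectedComponentsWithStats(m)
for i in range(1,n):
    if 60<st[i,4]<6000 and 165<c[i][0]<485 and 105<c[i][1]<330:
        k=max(cv2.findContours((l==i).astype(np.uint8),0,1)[0],key=len)
        mm=hsv[l==i].mean(0).round()
        print(c[i].round(),st[i,4],mm,[rect(p,k,z).tolist() for z in(.01,.018,.03)])
E
```

```text
[316. 175.] 2259 [ 99.  37. 116.] [[518.2, 20.4, 139.5, 122.3, 106.3], [516.8, 20.6, 138.5, 121.4, 106.3], [514.8, 20.8, 137.0, 120.0, 106.3]]
[415. 158.] 76 [ 42.  33. 127.] [[563.7, -255.5, 44.7, 20.4, 23.4], [562.0, -253.3, 44.4, 20.3, 23.4], [559.5, -250.1, 43.9, 20.0, 23.4]]
[259. 190.] 2313 [119.  13. 127.] [[478.0, 175.6, 141.6, 122.7, 106.2], [476.9, 174.6, 140.5, 121.8, 106.2], [475.3, 173.1, 139.0, 120.4, 106.2]]
[377. 183.] 167 [ 23.  19. 145.] [[496.5, -146.5, 69.8, 18.8, 27.2], [495.3, -145.2, 69.3, 18.6, 27.2], [493.5, -143.1, 68.5, 18.4, 27.2]]
[466. 199.] 111 [ 37. 178. 119.] [[457.1, -391.9, 147.3, 9.2, 176.4], [456.2, -388.8, 146.2, 9.1, 176.4], [454.8, -384.0, 144.6, 9.0, 176.4]]
[196. 214.] 2351 [113.  14. 122.] [[413.5, 345.6, 143.9, 127.8, 107.1], [413.0, 343.3, 142.9, 126.9, 107.1], [412.1, 340.0, 141.3, 125.5, 107.1]]
[433. 216.] 68 [ 34.  23. 150.] [[404.3, -300.3, 43.9, 16.8, 170.2], [403.8, -297.8, 43.5, 16.7, 170.2], [403.0, -294.1, 43.1, 16.5, 170.2]]
[365. 224.] 478 [ 16.  77. 175.] [[384.7, -111.8, 69.5, 68.4, 161.0], [384.3, -110.7, 69.0, 67.9, 161.0], [383.7, -109.1, 68.3, 67.2, 161.0]]
[218. 251.] 141 [ 21.  22. 173.] [[307.7, 287.2, 105.8, 32.8, 142.1], [307.9, 285.3, 105.0, 32.6, 142.1], [308.1, 282.6, 103.8, 32.2, 142.1]]
[325. 289.] 780 [ 31.  19. 138.] [[239.1, -4.6, 210.1, 60.4, 170.8], [239.8, -4.3, 208.5, 59.9, 170.8], [240.9, -3.8, 206.2, 59.3, 170.8]]
[398. 251.] 406 [ 13. 131. 137.] [[310.5, -200.3, 122.0, 32.3, 101.3], [310.7, -198.5, 121.1, 32.1, 101.3], [310.9, -195.9, 119.8, 31.7, 101.3]]
[439. 290.] 114 [ 58. 187.  83.] [[200.4, -323.5, 104.7, 30.9, 42.8], [201.4, -320.8, 103.9, 30.7, 42.8], [202.9, -316.8, 102.8, 30.3, 42.8]]
[217. 295.] 88 [101. 154. 100.] [[194.1, 307.2, 109.7, 31.9, 93.1], [195.1, 305.3, 108.9, 31.6, 93.1], [196.6, 302.3, 107.7, 31.3, 93.1]]
```

View pics/crop.png

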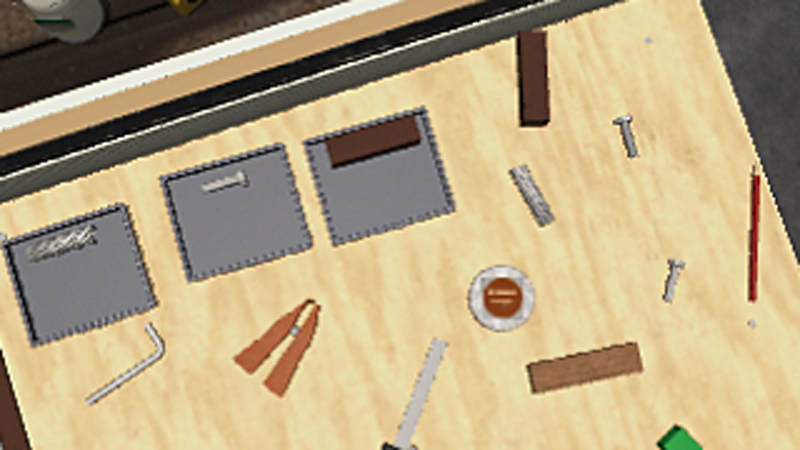

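The dark brown tube at (378,136) matches the tray sample. The mid-brown bar at (398,252) is longer, at 120 mm, and looks like wood, so I leave it. The spring, both bolts and the trays are confirmed. Next I measure the tube and the fence line.

```bash
python3 - <<'E'
from h import *
im=cv2.imread("pics/top0.png");p=viewer.camera_params("top")
hsv=cv2.cvtColor(im,cv2.COLOR_BGR2HSV);H,S,V=[a.astype(int) for a in cv2.split(hsv)]
m=((S>90)&(V<110)&((H<18)|(H>170))).astype(np.uint8)
n,l,st,c=cv2.connectedComponentsWithStats(m)
for i in range(1,n):
    if st[i,4]>100 and 280<c[i][0]<420 and 100<c[i][1]<200:
        k=max(cv2.findContours((l==i).astype(np.uint8),0,1)[0],key=len)
        print(c[i].round(),st[i],[rect(p,k,z).tolist() for z in (.015,.03,.034)])
# fence foot: last non-wood pixel going up from the table, in a few columns
wood=(S>40)&(V>150)
pts=[]
for u in (170,235,290,345,400,430):
    v=150 if u>350 else 160
    v={170:195,235:172,290:152,345:140,400:125,430:115}[u]
    while wood[v,u]: v-=1
    pts.append((u,v))
w=plane(p,pts,0);print(pts,w[:,:2].round(3).tolist())
a,b=np.polyfit(w[:,1],w[:,0],1);print("fence x=%.3f*y+%.3f"%(a,b),np.degrees(np.arctan(a)))
for nm,x,y in(("tubes",.5168,.0206),("bolts",.4769,.1746),("springs",.413,.3433)):
    print(nm,"centre to fence",(a*y+b-x)/np.hypot(1,a))
E
```

```text
[288. 106.] [279  99  19  14 123] [[712.5, 98.7, 56.7, 27.9, 103.2], [707.3, 97.9, 55.9, 27.5, 103.2], [705.8, 97.6, 55.7, 27.4, 103.2]]
[378. 136.] [372 117  13  39 432] [[626.8, -148.8, 107.8, 32.9, 2.1], [622.7, -146.2, 106.3, 32.4, 2.1], [621.6, -145.5, 105.9, 32.3, 2.1]]
[314. 161.] [295 151  38  21 428] [[556.5, 27.2, 99.8, 32.6, 106.4], [553.4, 27.3, 98.5, 32.1, 106.4], [552.6, 27.4, 98.1, 32.0, 106.4]]
[(170, 184), (235, 163), (290, 145), (345, 127), (400, 109), (430, 99)] [[0.495, 0.422], [0.553, 0.244], [0.604, 0.093], [0.656, -0.06], [0.709, -0.216], [0.74, -0.303]]
fence x=-0.338*y+0.636 -18.668935232729073
tubes centre to fence 0.10647718284422368
bolts centre to fence 0.09498249828514682
springs centre to fence 0.10151956806290809
```

```bash
python3 - <<'E'
from h import *
to(.45,-.23,.22,20)
p=viewer.camera_params("wrist");E=np.array(p["extrinsics"]);print(-E[:3,:3].T@E[:3,3]-sensors.get_obs()["tool_pos"])
E
```

```text
shift [0.4966, 0.7689, 0.0069] turn [0.07, 0.02, -36.32] j6 -16.5
[ 0.06756205 -0.0197449   0.15894679]
```

```bash

python3 -m pendant '[[1,[0.166,0.256,0],[0,0,0]],[1,[0.166,0.256,0],[0,0,0]],[1,[0.166,0.256,0],[0,0,0]],[1,[0.166,0.256,0],[0,0,0]],[1,[0.166,0.256,0],[0,0,0]],[1,[0.166,0.256,0],[0,0,0]],[1,[0.166,0.256,0],[0,0,0]],[1,[0.166,0.256,0],[0,0,0]],[1,[0.166,0.256,0],[0,0,0]]]'
python3 -m pendant '[[1,[0.166,0.256,0],[0,0,0]],[1,[0.166,0.256,0],[0,0,0]],[1,[0.166,0.256,0],[0,0,0]],[1,[0.166,0.256,0],[0,0,0]],[1,[0.166,0.256,0],[0,0,0]],[1,[0.166,0.256,0],[0,0,0]],[1,[0.166,0.256,0],[0,0,0]],[1,[0.166,0.256,0],[0,0,0]],[1,[0.166,0.256,0],[0,0,0]]]'
python3 -m pendant '[[1,[0.166,0.256,0],[0,0,-36]],[1,[0.166,0.256,0],[0,0,-36]],[1,[0.166,0.256,0],[0,0,-36]],[1,[0.166,0.256,0],[0,0,-36]],[1,[0.166,0.256,0],[0,0,-36]],[1,[0.166,0.256,0],[0,0,-36]],[1,[0.166,0.256,0],[0,0,-36]],[1,[0.166,0.256,0],[0,0,-36]],[1,[0.166,0.256,0],[0,0,-36]],[1,[0.166,0.256,0],[0,0,-36]]]'
python3 - <<'E'
from h import *
o=sensors.get_obs();print(np.round(o["joint_pos"],1))
p=viewer.camera_params("wrist");im=viewer.snapshot("wrist")[:,:,::-1]
cv2.imwrite("pics/w1.png",im)
for n,X in dict(a=[.563,-.254,.01],b=[.404,-.299,.01],s=[.495,-.145,.01],tube=[.623,-.147,.03]).items(): print(n,pix(p,X).round())
E
```

```text
clock: 0.9
tool_pos: [0.2775, 0.3523, 0.227]
orientation: [-180.0, 0.0, -16.4]
force: [0.2, 0.4, 0.2]
opening: 0.0876
gripper_force: 0.0
clock: 1.65
tool_pos: [0.365, 0.0609, 0.2266]
orientation: [180.0, 0.0, -16.5]
force: [-0.3, 1.1, -0.5]
opening: 0.0875
gripper_force: 0.0
clock: 2.48
tool_pos: [0.4538, -0.2329, 0.2255]
orientation: [180.0, 0.1, 19.5]
force: [1.1, 0.2, 0.6]
opening: 0.0878
gripper_force: 0.0
[-5.000e+00  5.000e+00 -1.990e+01  1.000e-01 -6.520e+01  1.145e+02]
a [[365.  87.]]
b [[350. 227.]]
s [[253. 113.]]
tube [[289. -14.]]
```

View pics/w1.png

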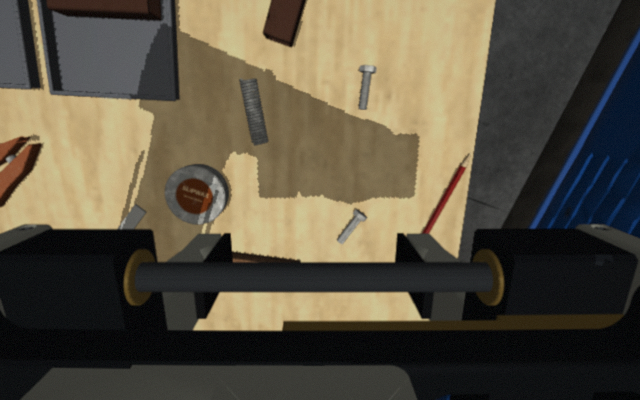

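The wrist view shows bolt a at (366,87), bolt b at (352,226), the spring at (253,112) and the loose tube end at (285,20). I measure the bolts and spring from this frame.

```bash
cat >> h.py <<'E'
def greys(name,p,im,z,boxes):
    hsv=cv2.cvtColor(im,cv2.COLOR_BGR2HSV);H,S,V=[a.astype(int) for a in cv2.split(hsv)]
    for k,(u0,v0,u1,v1) in boxes.items():
        m=np.zeros(S.shape,np.uint8);m[v0:v1,u0:u1]=(S[v0:v1,u0:u1]<45)
        m=cv2.morphologyEx(m,cv2.MORPH_CLOSE,np.ones((3,3)))
        n,l,st,c=cv2.connectedComponentsWithStats(m);i=1+st[1:,4].argmax()
        cnt=max(cv2.findContours((l==i).astype(np.uint8),0,1)[0],key=len)
        q=plane(p,np.argwhere(l==i)[:,::-1],z)[:,:2];w,v=np.linalg.eigh(np.cov(q.T));d=v[:,1]
        s=(q-q.mean(0))@v;mid=q.mean(0)+v@((s.max(0)+s.min(0))/2)
        print(name,k,st[i],rect(p,cnt,z),"pca yaw",np.degrees(np.arctan2(d[1],d[0]))%180,"mid",mid.round(4))
E
python3 - <<'E'
from h import *
p=viewer.camera_params("wrist");im=cv2.imread("pics/w1.png")
greys("w",p,im,.008,dict(a=(345,55,390,118),b=(325,200,380,255)))
greys("w",p,im,.010,dict(s=(225,65,280,155)))
o=sensors.get_obs();to(.45,-.23,.2,20)
E
```

```text
w a [359  65  17  44 366] [ 563.4 -254.5   45.5   16.6   19.9] pca yaw 13.267653046010622 mid [ 0.5625 -0.2524]
w b [338 210  28  34 286] [ 401.3 -298.7   47.    16.6  171.2] pca yaw 165.47140839312138 mid [ 0.4015 -0.2967]
w s [ 240   79   28   66 1013] [ 496.  -143.4   72.4   18.4   27.9] pca yaw 28.551827660128083 mid [ 0.4962 -0.1437]
shift [-0.0023, -0.0019, 0.0254] turn [-0.04, 0.11, -0.52] j6 114.3
```

```bash
python3 - <<'E'
from h import *
p=viewer.camera_params("wrist");im=cv2.imread("pics/w1.png")
S=cv2.cvtColor(im,cv2.COLOR_BGR2HSV)[:,:,1]
for k,(u0,v0,u1,v1) in dict(a=(345,55,390,118),b=(325,200,380,255)).items():
    q=np.argwhere(S[v0:v1,u0:u1]<45)[:,::-1]+[u0,v0]
    w=plane(p,q,.008)[:,:2];e,v=np.linalg.eigh(np.cov(w.T));s=(w-w.mean(0))@v
    if v[0,1]<0: v=-v;s=-s
    L=s[:,1]-s[:,1].min()
    for lo,hi in((0,30),(3,28)):
        t=w[(L>lo/1e3)&(L<hi/1e3)].astype(np.float32);f=cv2.fitLine(t,cv2.DIST_L2,0,.01,.01).ravel();print(k,np.degrees(np.arctan2(f[1],f[0])),f[2:])
big=lambda a:cv2.resize(a,None,fx=6,fy=6,interpolation=cv2.INTER_NEAREST)
cv2.imwrite("pics/bolts.png",np.hstack([big(im[55:120,335:395]),big(im[197:262,325:385])]))
E
```

```text
a 13.477669 [ 0.554893   -0.25421256]
a 13.603504 [ 0.55527985 -0.25406808]
b -14.737984 [ 0.39348873 -0.29477078]
b -15.838774 [ 0.39368758 -0.29475436]
```

View pics/bolts.png

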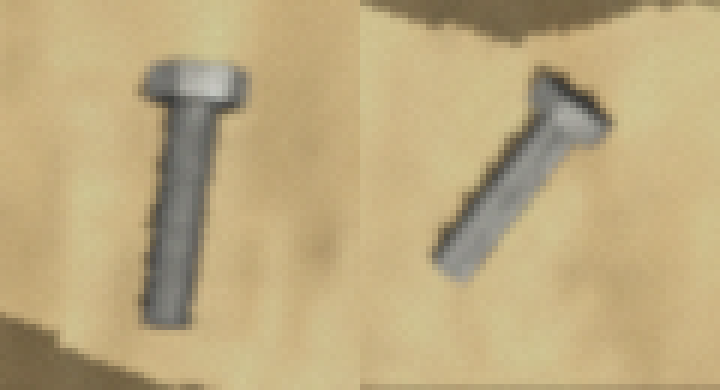

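Bolt a has its head away from the robot at yaw 13.5, and bolt b is at yaw 165. I reach for bolt a.

```bash
python3 -c "
from h import *
to(.5625,-.2525,.06,13.5)"
```

```text
shift [0.0965, 0.0569, 0.1652] turn [-0.03, 0.11, 5.98] j6 114.3
```

```bash

python3 -m pendant '[[0,[0.0965,0.057,0.1652],[0,0,6]],[0,[0.0965,0.057,0.1652],[0,0,6]],[0,[0.0965,0.057,0.1652],[0,0,6]],[0,[0.0965,0.057,0.1652],[0,0,6]],[0,[0.0965,0.057,0.1652],[0,0,6]],[0,[0.0965,0.057,0.1652],[0,0,6]],[0,[0.0965,0.057,0.1652],[0,0,6]],[0,[0.0965,0.057,0.1652],[0,0,6]]]'
python3 -c "
from h import *
to(.5625,-.2525,.004,13.5)"
```

```text
clock: 3.2
tool_pos: [0.5623, -0.2493, 0.0616]
orientation: [180.0, 0.0, 13.8]
force: [-0.0, -0.5, 1.2]
opening: 0.0449
gripper_force: 0.0
shift [-0.0005, 0.0032, 0.0576] turn [0.0, 0.02, 0.26] j6 109.5
```

```bash

python3 -m pendant '[[0,[0,0.002,0.03],[0,0,0]],[0,[0,0.002,0.056],[0,0,0]],[0,[0,0.002,0.056],[0,0,0]],[0,[0,0.002,0.056],[0,0,0]],[-1,[0,0.002,0.056],[0,0,0]],[-1,[0,0.002,0.056],[0,0,0]],[-1,[0,0.002,0.056],[0,0,0]],[-1,[0,0.002,0.056],[0,0,0]],[-1,[0,0.002,0.056],[0,0,0]],[-1,[0,0.002,0.056],[0,0,0]]]'
python3 -m pendant '[[-1,[0,0,0],[0,0,0]],[-1,[0,0,0],[0,0,0]],[-1,[0,0,-0.04],[0,0,0]],[-1,[0,0,-0.08],[0,0,0]],[-1,[0,0,-0.08],[0,0,0]],[-1,[0,0,-0.08],[0,0,0]]]'
python3 -c "
from h import *
cv2.imwrite('pics/w2.png',viewer.snapshot('wrist')[:,:,::-1])
to(.4775,.1748,.1,16.5)"
```

```text
clock: 4.03
tool_pos: [0.563, -0.2524, 0.0065]
orientation: [180.0, -0.1, 13.7]
force: [-0.7, 2.1, 7.8]
opening: 0.0182
gripper_force: 30.0
clock: 4.53
tool_pos: [0.5642, -0.2526, 0.0884]
orientation: [179.9, -0.3, 13.7]
force: [-0.5, 0.0, -1.6]
opening: 0.0182
gripper_force: 30.0
shift [0.0181, -0.4351, -0.0137] turn [0.03, -0.12, -2.83] j6 109.7
```

View pics/w2.png

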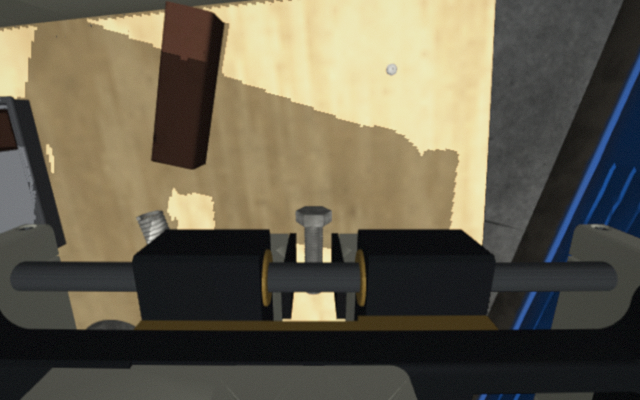

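The bolt is held squarely, seen at (314,240). I carry it to the bolt tray and look at the tray from above.

```bash

python3 -m pendant '[[-1,[0.003,-0.404,-0.014],[0,0,-3]],[-1,[0.003,-0.404,-0.014],[0,0,-3]],[-1,[0.003,-0.404,-0.014],[0,0,-3]],[-1,[0.003,-0.404,-0.014],[0,0,-3]],[-1,[0.003,-0.404,-0.014],[0,0,-3]],[-1,[0.003,-0.404,-0.014],[0,0,-3]],[-1,[0.003,-0.404,-0.014],[0,0,-3]],[-1,[0.003,-0.404,-0.014],[0,0,-3]],[-1,[0.003,-0.404,-0.014],[0,0,-3]],[-1,[0.003,-0.404,-0.014],[0,0,-3]]]'
python3 -m pendant '[[-1,[0,0,0],[0,0,0]],[-1,[0,0,0],[0,0,0]]]'
python3 - <<'E'
from h import *
p=viewer.camera_params('wrist');im=viewer.snapshot('wrist')[:,:,::-1].copy()
for t in [(-.058,-.068),(-.058,.068),(.058,.068),(.058,-.068)]:
    c,s=np.cos(np.radians(16.3)),np.sin(np.radians(16.3))
    q=pix(p,[.477+c*t[0]-s*t[1],.1747+s*t[0]+c*t[1],.018])[0];cv2.drawMarker(im,tuple(int(v) for v in q),(0,0,255),0,8,1)
cv2.imwrite('pics/w3.png',im)
to(.4706,.1436,.1,16.3)
E
```

```text
clock: 5.42
tool_pos: [0.4681, 0.1432, 0.0985]
orientation: [180.0, 0.1, 16.7]
force: [1.1, -0.1, -0.3]
opening: 0.0184
gripper_force: 30.0
clock: 5.58
tool_pos: [0.4686, 0.142, 0.0984]
orientation: [180.0, 0.1, 16.9]
force: [0.1, 0.5, -0.1]
opening: 0.0183
gripper_force: 30.0
shift [0.0025, -0.002, -0.0017] turn [0.04, 0.13, 0.47] j6 67.0
```

View pics/w3.png

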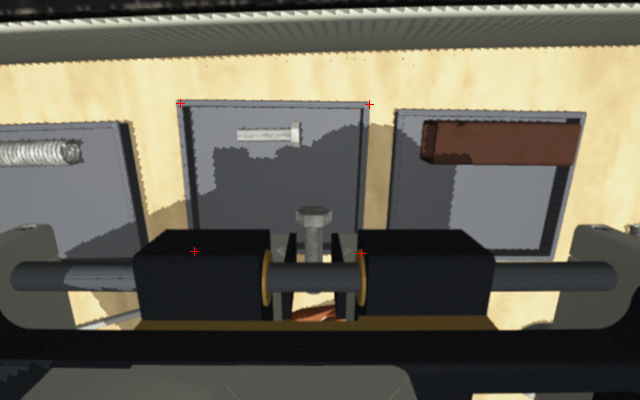

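The predicted rim corners, such as (181,103) and (369,104), fall on the tray's edges. The sample bolt lies at (268,133), and the held bolt is above free floor. I lower it.

```bash

python3 -m pendant '[[-1,[0.0025,-0.002,0.04],[0,0,0]],[-1,[0.0025,-0.002,0.07],[0,0,0]],[-1,[0.0025,-0.002,0.0865],[0,0,0]],[-1,[0.0025,-0.002,0.0865],[0,0,0]],[-1,[0.0025,-0.002,0.0865],[0,0,0]],[-1,[0.0025,-0.002,0.0865],[0,0,0]]]'
python3 -m pendant '[[-0.4,[0,0,0],[0,0,0]],[-0.4,[0,0,0],[0,0,0]],[-0.4,[0,0,0],[0,0,0]],[-0.4,[0,0,-0.03],[0,0,0]],[-0.4,[0,0,-0.07],[0,0,0]],[-0.4,[0,0,-0.09],[0,0,0]],[0,[0,0,-0.09],[0,0,0]]]'
python3 - <<'E'
from h import *
im=viewer.snapshot('wrist')[:,:,::-1].copy()
cv2.imwrite('pics/w4.png',im[:260])
to(.4015,-.297,.09,-15)
E
```

```text
clock: 6.13
tool_pos: [0.4715, 0.1425, 0.0127]
orientation: [180.0, 0.1, 16.6]
force: [-0.1, 1.0, 0.3]
opening: 0.0183
gripper_force: 30.0
clock: 6.72
tool_pos: [0.4743, 0.1453, 0.1082]
orientation: [-179.9, -0.5, 16.7]
force: [-0.2, 0.9, -0.6]
opening: 0.0291
gripper_force: 0.0
shift [-0.1956, 0.4026, 0.0139] turn [-0.22, -0.3, 31.71] j6 66.9
```

View pics/w4.png

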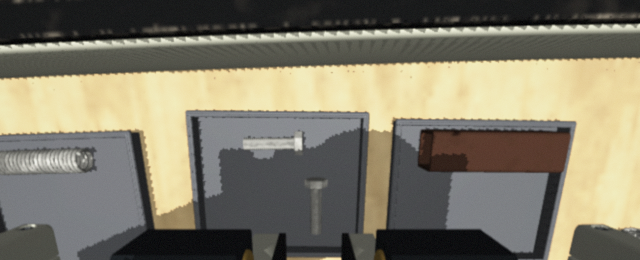

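Bolt a lies flat in the tray at (315,205). Next is bolt b.

```bash

python3 -m pendant '[[0.1,[-0.175,0.36,0.014],[0,0,0]],[0.1,[-0.175,0.36,0.014],[0,0,0]],[0.1,[-0.175,0.36,0.014],[0,0,0]],[0.1,[-0.175,0.36,0.014],[0,0,0]],[0.1,[-0.175,0.36,0.014],[0,0,0]],[0.1,[-0.175,0.36,0.014],[0,0,0]],[0.1,[-0.175,0.36,0.014],[0,0,0]],[0.1,[-0.175,0.36,0.014],[0,0,0]],[0.1,[-0.175,0.36,0.014],[0,0,0]],[0.1,[-0.175,0.36,0.014],[0,0,0]]]'
python3 -m pendant '[[0.1,[-0.02,0.042,0],[0,0,31.7]],[0.1,[-0.02,0.042,0],[0,0,31.7]],[0.1,[-0.02,0.042,0],[0,0,31.7]],[0.1,[-0.02,0.042,0],[0,0,31.7]],[0.1,[-0.02,0.042,0],[0,0,31.7]],[0.1,[-0.02,0.042,0],[0,0,31.7]],[0.1,[-0.02,0.042,0],[0,0,31.7]]]'
python3 -c "
from h import *
to(.4015,-.297,.005,-15)"
```

```text
clock: 7.6
tool_pos: [0.4056, -0.2542, 0.0882]
orientation: [-180.0, 0.1, 16.6]
force: [0.3, -0.4, 0.4]
opening: 0.0484
gripper_force: 0.0
clock: 8.18
tool_pos: [0.3997, -0.2973, 0.0884]
orientation: [-180.0, 0.0, -14.9]
force: [0.2, -0.5, 0.1]
opening: 0.0483
gripper_force: 0.0
shift [0.0017, -0.0008, 0.0834] turn [-0.01, 0.05, 0.1] j6 89.1
```

```bash

python3 -m pendant '[[0.1,[0.0015,-0.001,0.035],[0,0,0]],[0.1,[0.0015,-0.001,0.065],[0,0,0]],[0.1,[0.0015,-0.001,0.083],[0,0,0]],[0.1,[0.0015,-0.001,0.083],[0,0,0]],[-1,[0.0015,-0.001,0.083],[0,0,0]],[-1,[0.0015,-0.001,0.083],[0,0,0]],[-1,[0.0015,-0.001,0.083],[0,0,0]],[-1,[0.0015,-0.001,0.083],[0,0,0]],[-1,[0.0015,-0.001,0.083],[0,0,0]],[-1,[0.0015,-0.001,0.083],[0,0,0]]]'
python3 -m pendant '[[-1,[0,0,0],[0,0,0]],[-1,[0,0,0],[0,0,0]],[-1,[0,0,-0.04],[0,0,0]],[-1,[0,0,-0.08],[0,0,0]],[-1,[0,0,-0.095],[0,0,0]],[-1,[0,0,-0.095],[0,0,0]]]'
python3 -c "
from h import *
c,s=np.cos(np.radians(16.3)),np.sin(np.radians(16.3))
x,y=.477+c*-.015-s*.028,.1747+s*-.015+c*.028;print(x,y)
to(x,y,.1,16.3)"
```

```text
clock: 9.02
tool_pos: [0.4025, -0.2971, 0.0069]
orientation: [180.0, -0.1, -15.0]
force: [-1.3, 1.4, 6.3]
opening: 0.0183
gripper_force: 30.0
clock: 9.52
tool_pos: [0.4045, -0.2979, 0.1055]
orientation: [180.0, -0.5, -15.0]
force: [0.1, -1.0, 0.2]
opening: 0.0183
gripper_force: 30.0
0.4547442527705901 0.1973645475414934
shift [-0.0795, -0.4914, 0.0045] turn [0.16, -0.44, -31.27] j6 88.9
```

```bash

python3 -m pendant '[[-1,[-0.058,-0.36,0.004],[0,0,0]],[-1,[-0.058,-0.36,0.004],[0,0,0]],[-1,[-0.058,-0.36,0.004],[0,0,0]],[-1,[-0.058,-0.36,0.004],[0,0,0]],[-1,[-0.058,-0.36,0.004],[0,0,0]],[-1,[-0.058,-0.36,0.004],[0,0,0]],[-1,[-0.058,-0.36,0.004],[0,0,0]],[-1,[-0.058,-0.36,0.004],[0,0,0]],[-1,[-0.058,-0.36,0.004],[0,0,0]],[-1,[-0.058,-0.36,0.004],[0,0,0]]]'
python3 -m pendant '[[-1,[-0.0215,-0.131,0],[0,0,-31.3]],[-1,[-0.0215,-0.131,0],[0,0,-31.3]],[-1,[-0.0215,-0.131,0],[0,0,-31.3]],[-1,[-0.0215,-0.131,0],[0,0,-31.3]],[-1,[-0.0215,-0.131,0],[0,0,-31.3]],[-1,[-0.0215,-0.131,0],[0,0,-31.3]],[-1,[-0.0215,-0.131,0],[0,0,-31.3]],[-1,[-0.0215,-0.131,0],[0,0,-31.3]]]'
python3 -c "
from h import *
to(.4547,.1974,.0125,16.3)"
```

```text
clock: 10.35
tool_pos: [0.4403, 0.0704, 0.097]
orientation: [-179.9, -0.1, -14.8]
force: [0.3, -0.1, -1.1]
opening: 0.0178
gripper_force: 30.0
clock: 11.02
tool_pos: [0.452, 0.1972, 0.0966]
orientation: [180.0, 0.0, 16.1]
force: [0.1, -0.0, -0.6]
opening: 0.0184
gripper_force: 30.0
shift [0.0027, 0.0005, 0.0841] turn [0.01, 0.03, -0.17] j6 59.7
```

```bash

python3 -m pendant '[[-1,[0.0025,0.0005,0.04],[0,0,0]],[-1,[0.0025,0.0005,0.07],[0,0,0]],[-1,[0.0025,0.0005,0.0845],[0,0,0]],[-1,[0.0025,0.0005,0.0845],[0,0,0]],[-1,[0.0025,0.0005,0.0845],[0,0,0]],[-1,[0.0025,0.0005,0.0845],[0,0,0]]]'
python3 -m pendant '[[-0.4,[0,0,0],[0,0,0]],[-0.4,[0,0,0],[0,0,0]],[-0.4,[0,0,0],[0,0,0]],[-0.4,[0,0,-0.03],[0,0,0]],[-0.4,[0,0,-0.07],[0,0,0]],[-0.4,[0,0,-0.1],[0,0,0]],[0,[0,0,-0.12],[0,0,0]],[0,[0,0,-0.12],[0,0,0]]]'
python3 - <<'E'
from h import *
p=viewer.camera_params('wrist');im=viewer.snapshot('wrist')[:,:,::-1].copy()
for t in [(-.058,-.068),(-.058,.068),(.058,.068),(.058,-.068)]:
    c,s=np.cos(np.radians(16.8)),np.sin(np.radians(16.8))
    q=pix(p,[.413+c*t[0]-s*t[1],.3433+s*t[0]+c*t[1],.018])[0];cv2.drawMarker(im,tuple(int(v) for v in q),(0,0,255),0,8,1)
cv2.imwrite('pics/w5.png',im[:260])
to(.4962,-.1435,.09,28.3)
E
```

```text
clock: 11.52
tool_pos: [0.4551, 0.1978, 0.0128]
orientation: [-180.0, -0.0, 16.2]
force: [-0.3, 0.6, 0.5]
opening: 0.0179
gripper_force: 30.0
clock: 12.18
tool_pos: [0.4571, 0.1999, 0.1375]
orientation: [-179.8, -0.5, 16.3]
force: [0.0, -1.0, 0.5]
opening: 0.0347
gripper_force: 0.0
shift [-0.0579, 0.3404, 0.044] turn [-0.13, -0.33, -12.01] j6 60.0
```

View pics/w5.png

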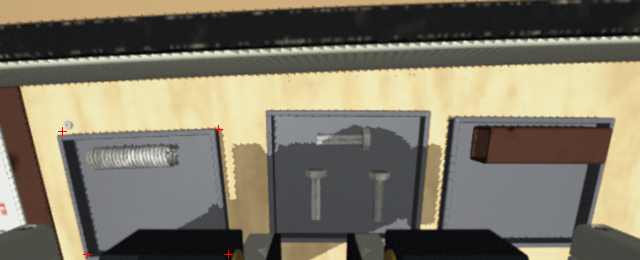

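Both bolts lie flat at (315,195) and (379,195). Next is the spring.

```bash

python3 -m pendant '[[0.1,[-0.058,0.34,0.044],[0,0,-12]],[0.1,[-0.058,0.34,0.044],[0,0,-12]],[0.1,[-0.058,0.34,0.044],[0,0,-12]],[0.1,[-0.058,0.34,0.044],[0,0,-12]],[0.1,[-0.058,0.34,0.044],[0,0,-12]],[0.1,[-0.058,0.34,0.044],[0,0,-12]],[0.1,[-0.058,0.34,0.044],[0,0,-12]],[0.1,[-0.058,0.34,0.044],[0,0,-12]],[0.1,[-0.058,0.34,0.044],[0,0,-12]],[0.1,[-0.058,0.34,0.044],[0,0,-12]]]'
python3 -m pendant '[[0.1,[0,0,0],[0,0,0]]]'
python3 -c "
from h import *
to(.4962,-.1435,.006,28.3)"
```

```text
clock: 13.07
tool_pos: [0.4933, -0.1478, 0.0866]
orientation: [-179.9, 0.2, 28.0]
force: [0.1, -1.2, -0.5]
opening: 0.0482
gripper_force: 0.0
clock: 13.15
tool_pos: [0.4935, -0.1456, 0.0872]
orientation: [-179.9, 0.1, 28.1]
force: [-0.1, 1.2, -0.5]
opening: 0.0482
gripper_force: 0.0
shift [0.0036, -0.0005, 0.0812] turn [-0.06, 0.11, -0.19] j6 112.7
```

```bash

python3 -m pendant '[[0.1,[0.003,0,0.035],[0,0,0]],[0.1,[0.003,0,0.065],[0,0,0]],[0.1,[0.003,0,0.081],[0,0,0]],[0.1,[0.003,0,0.081],[0,0,0]],[-1,[0.003,0,0.081],[0,0,0]],[-1,[0.003,0,0.081],[0,0,0]],[-1,[0.003,0,0.081],[0,0,0]],[-1,[0.003,0,0.081],[0,0,0]],[-1,[0.003,0,0.081],[0,0,0]],[-1,[0.003,0,0.081],[0,0,0]]]'
python3 -m pendant '[[-1,[0,0,0],[0,0,0]],[-1,[0,0,0],[0,0,0]],[-1,[0,0,-0.04],[0,0,0]],[-1,[0,0,-0.08],[0,0,0]],[-1,[0,0,-0.12],[0,0,0]],[-1,[0,0,-0.12],[0,0,0]]]'
python3 -c "
from h import *
to(.413,.3433,.12,106.8)"
```

```text
clock: 13.98
tool_pos: [0.4979, -0.143, 0.0085]
orientation: [179.9, -0.1, 28.3]
force: [-0.6, 1.9, 7.5]
opening: 0.0198
gripper_force: 30.0
clock: 14.48
tool_pos: [0.5016, -0.1435, 0.1354]
orientation: [179.6, -0.6, 28.4]
force: [1.6, -0.7, -0.2]
opening: 0.0199
gripper_force: 30.0
shift [0.1531, -0.4706, 0.0139] turn [0.72, -0.24, -78.43] j6 112.6
```

```bash

python3 -m pendant '[[-1,[0.11,-0.385,0],[0,0,0]],[-1,[0.11,-0.385,0],[0,0,0]],[-1,[0.11,-0.385,0],[0,0,0]],[-1,[0.11,-0.385,0],[0,0,0]],[-1,[0.11,-0.385,0],[0,0,0]],[-1,[0.11,-0.385,0],[0,0,0]],[-1,[0.11,-0.385,0],[0,0,0]],[-1,[0.11,-0.385,0],[0,0,0]],[-1,[0.11,-0.385,0],[0,0,0]],[-1,[0.11,-0.385,0],[0,0,0]]]'
python3 -m pendant '[[-1,[0,0,0],[0,0,0]],[-1,[0,0,0],[0,0,0]]]'
python3 - <<'E'
from h import *
import json
p=viewer.camera_params('wrist');im=viewer.snapshot('wrist')[:,:,::-1].copy()
json.dump({k:np.array(v).tolist() for k,v in p.items()},open('p6.json','w'))
c,s=np.cos(np.radians(16.8)),np.sin(np.radians(16.8))
for t in [(-.058,-.068),(-.058,.068),(.058,.068),(.058,-.068)]:
    q=pix(p,[.413+c*t[0]-s*t[1],.3433+s*t[0]+c*t[1],.018])[0];cv2.drawMarker(im,tuple(int(v) for v in q),(0,0,255),0,8,1);print(q)
cv2.imwrite('pics/w6.png',im)
E
```

```text
clock: 15.32
tool_pos: [0.4108, 0.2515, 0.128]
orientation: [-180.0, -0.1, 28.4]
force: [0.7, 0.8, -0.1]
opening: 0.0198
gripper_force: 30.0
clock: 15.48
tool_pos: [0.411, 0.2494, 0.1274]
orientation: [-180.0, 0.0, 28.4]
force: [-1.0, -0.2, -0.6]
opening: 0.0197
gripper_force: 30.0
[284.03070742 221.81872849]
[130.15462618 191.93916381]
[138.43372396  50.06767461]
[309.98181016  86.54048269]
```

View pics/w6.png

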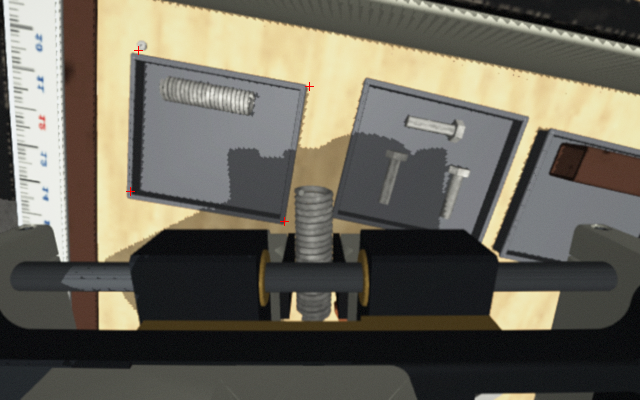

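The actual spring-tray corners are about (132,54), (307,86), (285,221) and (128,196). The spring is held at (314,250). I refine the tray pose.

```bash
python3 - <<'E'
from h import *
import json
p=json.load(open('p6.json'))
w=plane(p,[(132,54),(307,86),(285,221),(128,196)],.018)[:,:2]
print(w.round(4).tolist(),"c",w.mean(0));L=w[0]+w[3]-w[1]-w[2];print(np.degrees(np.arctan2(L[1],L[0]))-90)
yaw=np.radians(np.degrees(np.arctan2(L[1],L[0]))-90);c,s=np.cos(yaw),np.sin(yaw);q=w.mean(0)+[c*-.015,s*-.015];print(q)
to(q[0],q[1],.08,np.degrees(yaw)+90)
E
```

```text
[[0.4438, 0.4286], [0.4874, 0.2972], [0.3782, 0.261], [0.3334, 0.3921]] c [0.41072401 0.34474019]
18.61196073688319
[0.39650848 0.33995283]
shift [0.0307, -0.0877, 0.0473] turn [-0.02, 0.02, -80.26] j6 63.7
```

```bash

python3 -m pendant '[[-1,[0.03,-0.088,0],[0,0,-60]],[-1,[0.03,-0.088,0],[0,0,-60]],[-1,[0.03,-0.088,0],[0,0,-60]],[-1,[0.03,-0.088,0],[0,0,-60]],[-1,[0.03,-0.088,0],[0,0,-60]],[-1,[0.03,-0.088,0],[0,0,-60]],[-1,[0.03,-0.088,0],[0,0,-60]],[-1,[0.03,-0.088,0],[0,0,-60]],[-1,[0.03,-0.088,0],[0,0,-60]],[-1,[0.03,-0.088,0],[0,0,-60]]]'
python3 -m pendant '[[-1,[0,0,0.03],[0,0,-20]],[-1,[0,0,0.03],[0,0,-20]],[-1,[0,0,0.03],[0,0,-20]],[-1,[0,0,0.03],[0,0,-20]],[-1,[0,0,0.03],[0,0,-20]]]'
python3 -c "
from h import *
to(.3965,.34,.0145,108.6)"
```

```text
clock: 16.37
tool_pos: [0.3967, 0.3384, 0.1274]
orientation: [-180.0, 0.0, 88.3]
force: [0.0, 0.1, -0.6]
opening: 0.0199
gripper_force: 30.0
clock: 16.78
tool_pos: [0.3966, 0.3392, 0.0975]
orientation: [180.0, -0.0, 108.0]
force: [-0.1, -0.3, -0.0]
opening: 0.0196
gripper_force: 30.0
shift [0.0008, 0.0001, 0.083] turn [0.0, -0.0, -0.65] j6 135.9
```

```bash

python3 -m pendant '[[-1,[0.001,0,0.035],[0,0,0]],[-1,[0.001,0,0.065],[0,0,0]],[-1,[0.001,0,0.083],[0,0,0]],[-1,[0.001,0,0.083],[0,0,0]],[-1,[0.001,0,0.083],[0,0,0]],[-1,[0.001,0,0.083],[0,0,0]]]'
python3 -m pendant '[[-0.36,[0,0,0],[0,0,0]],[-0.36,[0,0,0],[0,0,0]],[-0.36,[0,0,0],[0,0,0]],[-0.36,[0,0,-0.03],[0,0,0]],[-0.36,[0,0,-0.07],[0,0,0]],[-0.36,[0,0,-0.11],[0,0,0]],[0,[0,0,-0.14],[0,0,0]],[0,[0,0,-0.14],[0,0,0]]]'
python3 -m pendant '[[0,[-0.12,0,0],[0,0,0]],[0,[-0.12,0,0],[0,0,0]],[0,[-0.12,0,0],[0,0,0]],[0,[-0.12,0,0],[0,0,0]]]'
python3 - <<'E'
from h import *
im=viewer.snapshot('wrist')[:,:,::-1]
cv2.imwrite('pics/w7.png',im[:260])
to(.45,-.15,.15,2)
E
```

```text
clock: 17.28
tool_pos: [0.3964, 0.3411, 0.0153]
orientation: [180.0, -0.0, 108.2]
force: [-0.4, 0.1, 0.2]
opening: 0.0197
gripper_force: 30.0
clock: 17.95
tool_pos: [0.3983, 0.3438, 0.1618]
orientation: [179.5, -0.4, 108.3]
force: [0.3, 0.6, 0.4]
opening: 0.0362
gripper_force: 0.0
clock: 18.28
tool_pos: [0.4337, 0.2221, 0.1547]
orientation: [-180.0, 0.0, 108.1]
force: [-0.9, 0.7, 0.3]
opening: 0.0437
gripper_force: 0.0
shift [-0.3607, -0.1007, 0.0047] turn [0.04, -0.0, -73.93] j6 147.6
```

View pics/w7.png

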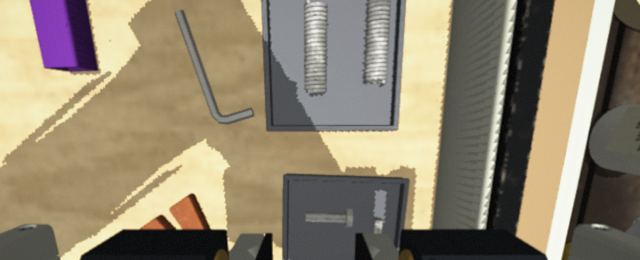

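The spring lies flat at (316,45) beside the sample. Next is the tube: I move near it and measure it.

```bash

python3 -m pendant '[[1,[-0.35,-0.1,0],[0,0,64]],[1,[-0.35,-0.1,0],[0,0,64]],[1,[-0.35,-0.1,0],[0,0,64]],[1,[-0.35,-0.1,0],[0,0,64]],[1,[-0.35,-0.1,0],[0,0,64]],[1,[-0.35,-0.1,0],[0,0,64]],[1,[-0.35,-0.1,0],[0,0,64]],[1,[-0.35,-0.1,0],[0,0,64]],[1,[-0.35,-0.1,0],[0,0,64]],[1,[-0.35,-0.1,0],[0,0,64]]]'
python3 -m pendant '[[1,[0,0,0],[0,0,42]],[1,[0,0,0],[0,0,42]],[1,[0,0,0],[0,0,42]],[1,[0,0,0],[0,0,42]],[1,[0,0,0],[0,0,42]],[1,[0,0,0],[0,0,42]],[1,[0,0,0],[0,0,42]],[1,[0,0,0],[0,0,42]]]'
python3 - <<'E'
from h import *
p=viewer.camera_params('wrist');im=viewer.snapshot('wrist')[:,:,::-1].copy()
hsv=cv2.cvtColor(im,cv2.COLOR_BGR2HSV);H,S,V=[a.astype(int) for a in cv2.split(hsv)]
m=((S>90)&(V<110)&((H<18)|(H>170))).astype(np.uint8);m[225:]=0
n,l,st,c=cv2.connectedComponentsWithStats(m)
for i in range(1,n):
    if st[i,4]>400:
        k=max(cv2.findContours((l==i).astype(np.uint8),0,1)[0],key=len);print(c[i],st[i],rect(p,k,.03),rect(p,k,.0))
q=pix(p,[[.573,-.163,.03],[.573,-.131,.03],[.673,-.131,.03],[.673,-.163,.03]])
for u in q: cv2.drawMarker(im,tuple(int(v) for v in u),(0,0,255),0,8,1)
cv2.imwrite('pics/w8.png',im)
E
```

```text
clock: 19.17
tool_pos: [0.4486, -0.1404, 0.1545]
orientation: [180.0, 0.0, 43.7]
force: [-0.8, -0.4, -0.2]
opening: 0.0877
gripper_force: 0.0
clock: 19.83
tool_pos: [0.4488, -0.1363, 0.1546]
orientation: [-180.0, -0.0, 2.5]
force: [-0.6, -0.3, 0.1]
opening: 0.0876
gripper_force: 0.0
[336.81407625  23.04692082] [ 318    0   38   48 1705] [ 587.8 -148.5   34.3   29.6    2.6] [ 595.  -150.2   38.    32.8    2.6]
[124.45001824  60.03940168] [  56   25  137   69 5482] [552.8  26.2 110.6  33.8 106.3] [556.4  43.  122.3  37.4 106.3]
[574.2534626  173.47368421] [554 123  40 102 722] [ 473.7 -372.2   94.5    6.7  175.9] [ 468.9 -397.5  104.5    7.5  175.9]
```

View pics/w8.png

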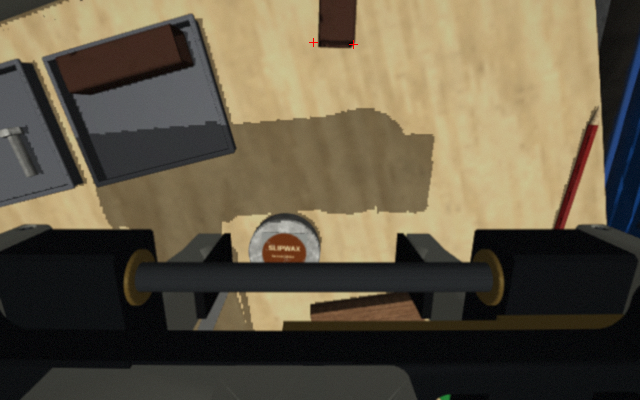

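The loose tube's near end is at (337,45), with the tube tray's corners at about (43,60), (191,14), (235,150) and (99,186).

```bash
python3 - <<'E'
from h import *
p=viewer.camera_params('wrist')
w=plane(p,[(43,60),(191,14),(235,150),(99,186)],.018)[:,:2]
print(w.round(4).tolist(),"c",w.mean(0));L=w[0]+w[3]-w[1]-w[2];print(np.degrees(np.arctan2(L[1],L[0]))-90)
to(.597,-.148,.06,2.3)
E
```

```text
[[0.5527, 0.1033], [0.593, -0.0278], [0.4816, -0.0625], [0.4419, 0.0684]] c [0.5172965  0.02035114]
16.988100935065034
shift [0.1476, 0.0182, 0.0946] turn [-0.0, -0.03, 0.25] j6 85.3
```

```bash

python3 -m pendant '[[0.3,[0.148,0.018,0.06],[0,0,0.2]],[0.3,[0.148,0.018,0.06],[0,0,0.2]],[0.3,[0.148,0.018,0.06],[0,0,0.2]],[0.3,[0.148,0.018,0.06],[0,0,0.2]],[0.3,[0.148,0.018,0.06],[0,0,0.2]],[0.3,[0.148,0.018,0.06],[0,0,0.2]]]'
python3 -c "
from h import *
to(.597,-.148,.01,2.3)"
```

```text
clock: 20.38
tool_pos: [0.5974, -0.1489, 0.0918]
orientation: [180.0, 0.2, 2.2]
force: [-0.4, 0.7, -0.6]
opening: 0.0583
gripper_force: 0.0
shift [-0.0001, -0.0009, 0.0818] turn [0.0, 0.23, -0.06] j6 88.1
```

```bash

python3 -m pendant '[[0.3,[0,0,0.035],[0,0,0]],[0.3,[0,0,0.065],[0,0,0]],[0.3,[0,0,0.081],[0,0,0]],[0.3,[0,0,0.081],[0,0,0]],[-1,[0,0,0.081],[0,0,0]],[-1,[0,0,0.081],[0,0,0]],[-1,[0,0,0.081],[0,0,0]],[-1,[0,0,0.081],[0,0,0]],[-1,[0,0,0.081],[0,0,0]]]'
python3 -m pendant '[[-1,[-0.01,0,0],[0,0,0]],[-1,[-0.025,0,0],[0,0,0]],[-1,[-0.04,0,0],[0,0,0]],[-1,[-0.045,0,0],[0,0,0]],[-1,[-0.045,0,0],[0,0,0]],[-0.1,[-0.045,0,0],[0,0,0]],[-0.1,[-0.045,0,0],[0,0,0]],[-0.1,[-0.03,0,0],[0,0,0]],[-0.1,[-0.017,0,0],[0,0,0]],[-0.1,[-0.017,0,0],[0,0,0]]]'
python3 - <<'E'
from h import *
o=sensors.get_obs();print(o["force"])
p=viewer.camera_params('top');im=viewer.snapshot('top')[:,:,::-1].copy()
cv2.imwrite('pics/t9.png',cv2.resize(im[90:230,260:460],None,fx=4,fy=4,interpolation=cv2.INTER_CUBIC))
E
```

```text
clock: 21.13
tool_pos: [0.5978, -0.149, 0.0148]
orientation: [180.0, -0.1, 2.1]
force: [-1.2, -0.3, 9.5]
opening: 0.0301
gripper_force: 30.0
clock: 21.97
tool_pos: [0.5821, -0.1496, 0.0132]
orientation: [180.0, -0.1, 2.1]
force: [1.1, -0.5, 0.3]
opening: 0.0389
gripper_force: 0.0
[ 1.06578252 -0.54795289  0.29904841]
```

View pics/t9.png

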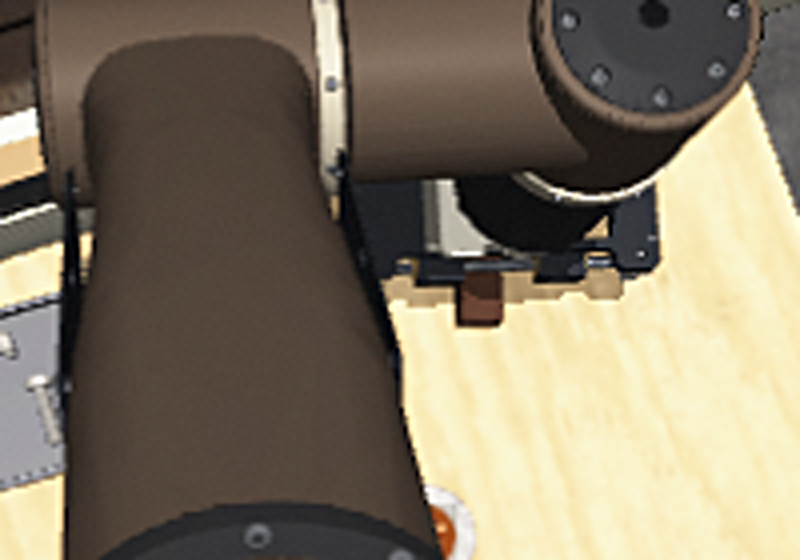

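The dragged tube's near end is now at about (380,170) in the full top picture. That puts its centre under the gripper, so I grip and lift.

```bash

python3 -m pendant '[[-1,[-0.003,0,0],[0,0,0]],[-1,[-0.003,0,0],[0,0,0]],[-1,[-0.003,0,0],[0,0,0]],[-1,[-0.003,0,0],[0,0,0]],[-1,[-0.003,0,0],[0,0,0]],[-1,[-0.003,0,-0.02],[0,0,0]],[-1,[-0.003,0,-0.06],[0,0,0]],[-1,[-0.003,0,-0.1],[0,0,0]],[-1,[-0.003,0,-0.1],[0,0,0]],[-1,[-0.003,0,-0.1],[0,0,0]]]'
python3 - <<'E'
from h import *
c,s=np.cos(np.radians(16.7)),np.sin(np.radians(16.7))
x,y=.5172+c*-.024,.0205+s*-.024;print(x,y)
to(x,y,.115,106.7)
E
```

```text
clock: 22.85
tool_pos: [0.5787, -0.1496, 0.1161]
orientation: [-180.0, -0.3, 2.1]
force: [-0.9, 0.6, -2.9]
opening: 0.0299
gripper_force: 30.0
0.49421226012371244 0.013603347523606913
shift [-0.0785, -0.1662, 0.0007] turn [-0.22, -0.27, 75.39] j6 87.9
```

```bash

python3 -m pendant '[[-1,[-0.0766,-0.167,0],[0,0,65]],[-1,[-0.0766,-0.167,0],[0,0,65]],[-1,[-0.0766,-0.167,0],[0,0,65]],[-1,[-0.0766,-0.167,0],[0,0,65]],[-1,[-0.0766,-0.167,0],[0,0,65]],[-1,[-0.0766,-0.167,0],[0,0,65]],[-1,[-0.0766,-0.167,0],[0,0,65]],[-1,[-0.0766,-0.167,0],[0,0,65]],[-1,[-0.0766,-0.167,0],[0,0,65]],[-1,[-0.0766,-0.167,0],[0,0,65]]]'
python3 -m pendant '[[-1,[0,0,0.03],[0,0,10.4]],[-1,[0,0,0.03],[0,0,10.4]],[-1,[0,0,0.03],[0,0,10.4]],[-1,[0,0,0.03],[0,0,10.4]]]'
python3 - <<'E'
from h import *
im=viewer.snapshot('wrist')[:,:,::-1]
cv2.imwrite('pics/w10.png',im)
to(.4961,.0142,.0205,-73.3)
E
```

```text
clock: 23.68
tool_pos: [0.4932, 0.0143, 0.1119]
orientation: [179.9, 0.0, -63.3]
force: [-0.7, 0.4, -2.8]
opening: 0.0299
gripper_force: 30.0
clock: 24.02
tool_pos: [0.4938, 0.0141, 0.0824]
orientation: [179.9, -0.0, -73.2]
force: [0.3, -0.6, -2.5]
opening: 0.0296
gripper_force: 30.0
shift [0.0006, -0.0017, 0.0625] turn [0.04, -0.01, 0.12] j6 -7.7
```

View pics/w10.png

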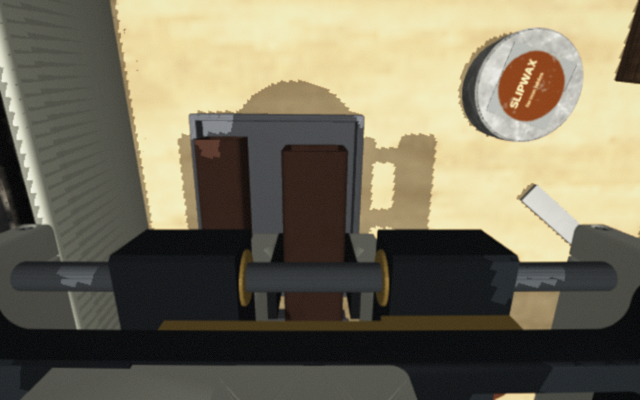

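The held tube (315,185) is aligned with the tray, and the sample (222,180) is clear of it. I lower and release.

```bash

python3 -m pendant '[[-1,[0.0005,-0.0015,0.03],[0,0,0]],[-1,[0.0005,-0.0015,0.05],[0,0,0]],[-1,[0.0005,-0.0015,0.0625],[0,0,0]],[-1,[0.0005,-0.0015,0.0625],[0,0,0]],[-1,[0.0005,-0.0015,0.0625],[0,0,0]],[-1,[0.0005,-0.0015,0.0625],[0,0,0]]]'
python3 -m pendant '[[-0.15,[0,0,0],[0,0,0]],[-0.15,[0,0,0],[0,0,0]],[-0.15,[0,0,0],[0,0,0]],[-0.15,[0,0,-0.02],[0,0,0]],[-0.15,[0,0,-0.05],[0,0,0]],[-0.15,[0,0,-0.09],[0,0,0]],[-0.15,[0,0,-0.13],[0,0,0]],[-0.15,[0,0,-0.17],[0,0,0]],[-0.15,[0,0,-0.17],[0,0,0]]]'
python3 -m pendant '[[0,[0.05,0.25,0],[0,0,0]],[0,[0.05,0.25,0],[0,0,0]],[0,[0.05,0.25,0],[0,0,0]],[0,[0.05,0.25,0],[0,0,0]],[0,[0.05,0.25,0],[0,0,0]],[0,[0.05,0.25,0],[0,0,0]],[0,[0.05,0.25,0],[0,0,0]]]'
python3 -m pendant '[[0,[0.22,0,0],[0,0,0]],[0,[0.22,0,0],[0,0,0]],[0,[0.22,0,0],[0,0,0]],[0,[0.22,0,0],[0,0,0]],[0,[0.22,0,0],[0,0,0]],[0,[0.22,0,0],[0,0,0]],[0,[0.22,0,0],[0,0,0]]]'
python3 - <<'E'
from h import *
im=viewer.snapshot('side')[:,:,::-1]
a=viewer.snapshot('top')[:,:,::-1]
cv2.imwrite('pics/f.png',np.vstack([cv2.resize(a[100:260,160:400],(720,480))[:,:,:],cv2.resize(im[150:240,240:480],(320,120))if 0 else np.zeros((1,720,3),np.uint8)]))
E
```

```text
clock: 24.57
tool_pos: [0.4969, 0.0146, 0.0219]
orientation: [-179.9, -0.0, -73.2]
force: [0.2, 0.2, -2.6]
opening: 0.0296
gripper_force: 30.0
clock: 25.32
tool_pos: [0.5004, 0.0152, 0.1999]
orientation: [-179.2, -0.1, -73.2]
force: [1.8, 1.1, 0.9]
opening: 0.0372
gripper_force: 0.0
clock: 25.9
tool_pos: [0.2657, -0.1072, 0.1904]
orientation: [-179.9, 0.1, -73.4]
force: [-0.3, -0.5, -0.2]
opening: 0.0437
gripper_force: 0.0
clock: 26.48
tool_pos: [0.3353, -0.3201, 0.1906]
orientation: [180.0, -0.0, -73.5]
force: [0.1, -0.4, 0.9]
opening: 0.0437
gripper_force: 0.0
```

View pics/f.png

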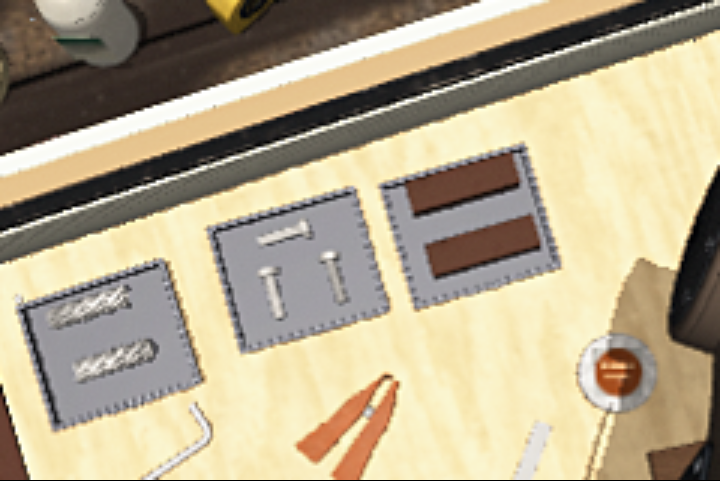

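The final crop shows the spring (115,360), the two bolts (272,292) and (334,277), and the tube (482,247) all lying inside their trays, clear of rims and samples. The robot is touching nothing, so I hand the job in.

```bash
python3 -m pendant '[[0,[0,0,0],[0,0,0]],[0,[0,0,0],[0,0,0]],[0,[0,0,0],[0,0,0]]]'; python3 -c "
from plant import workorder
print(workorder.close_job())"
```

```text
clock: 26.83
tool_pos: [0.3341, -0.3152, 0.1914]
orientation: [-179.9, -0.0, -73.2]
force: [0.4, -0.4, -0.8]
opening: 0.0438
gripper_force: 0.0
the job is handed in; nothing more can be done
None
```

I put both bolts, the spring and the dark brown tube in their matching trays and handed the job in at 26.8 s; the last picture showed every piece lying flat and clear of the rims, but the hand-in gave back no verdict.

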